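# Close up the bearing blocks at the code reader and trigger it

## Task

Push the row of four bearing blocks along the aluminium track, all together as one train, until the row is closed up fully home against the steel end stop in front of the code reader; only then press the trigger button on the bench right down and let it go. Just push with the fingers: pick nothing up, keep the blocks in the track, and leave everything else on the bench where it is.

Things in the scene. Friction and masses are not known exactly. Their poses are not given: they have to be found in the camera images.
- track: fixed aluminium track, 58 mm wide, across in front of the robot, end stop to its left. Origin: bench level, on the centre line; x along the track to the stop, z up. Open end x=-180, stop face x=170 mm. Floor 10 mm above the bench; channel 37.5 mm wide between 6 mm guide strips, tops 19 mm above the bench. Stop: steel plate 12 mm thick, 42 mm high; behind it a grey code reader to x=240, 65 mm high.
- stop_face (a point): centre of the end stop's face that the row comes to rest against, at channel floor height (x = 170 mm on the track, 10 mm above the bench)
- block1: bearing block: aluminium, 36 x 36 mm, 32 mm high, a round steel bearing (27 mm across, 2 mm proud) in its top, about 140 g. Origin: centre of underside; x along the track to the stop. Stands in the channel, slides freely. The first of the row, nearest the end stop; when home its centre is at x = 152 mm of the track. The four blocks start touching, all in the channel, 70 to 140 mm short of home.
- block2: bearing block: aluminium, 36 x 36 mm, 32 mm high, a round steel bearing (27 mm across, 2 mm proud) in its top, about 140 g. Origin: centre of underside; x along the track to the stop. Stands in the channel, slides freely. Second of the row.
- block3: bearing block: aluminium, 36 x 36 mm, 32 mm high, a round steel bearing (27 mm across, 2 mm proud) in its top, about 140 g. Origin: centre of underside; x along the track to the stop. Stands in the channel, slides freely. Third of the row.
- block4: bearing block: aluminium, 36 x 36 mm, 32 mm high, a round steel bearing (27 mm across, 2 mm proud) in its top, about 140 g. Origin: centre of underside; x along the track to the stop. Stands in the channel, slides freely. Last of the row, farthest from the stop. Its free back face, 18 mm from its centre, stands clear of the guide strips from 19 to 42 mm above the bench. Moving the row takes 1 to 5 N.
- trigger (a joint): travel of the round black push button, 0 up to 0.006 m fully down; it springs back when released; about 5 N holds it fully down
- trigger_top (a point): centre of the top of the trigger button, a round black button of 32 mm diameter 22 mm above the bench, on a round grey housing (48 mm diameter, 12 mm high) fixed to the bench beyond the track; pressed straight down
- spare: a spare bearing block just like those of the row, loose on the bench beyond the track; to be left alone. Origin: centre of its underside
- lens: black camera lens standing on the bench, 40 mm diameter, 46 mm high. Origin: centre of its underside
- extring: dark steel lens extension ring lying flat on the bench, 32 mm outside diameter, 12 mm high. Origin: centre of its underside
- driver: screwdriver lying on the bench off the open end of the track, 160 mm long. Origin: underside, at mid-length
- calplate: white calibration plate with black dots lying on the bench, 70 x 70 x 6 mm. Origin: centre of its underside
- mug: white mug, 80 mm diameter, 90 mm high. Origin: centre of its underside
- jar: small glass jar with aluminium cap, 52 mm diameter, 65 mm high. Origin: centre of its underside
Mind the look-alikes: they are no part of the job. Leave any orange look-alike of the block1 alone.

How it is judged:
On the way, in this order (a step that is already met when the one before it is completed fails the run):
1. the whole row is closed up against the end stop, within 3 mm (x of block1 in the frame of track above 0.149 m and x of block2 in the frame of track above 0.113 m and x of block3 in the frame of track above 0.077 m and x of block4 in the frame of track above 0.041 m and z of block1 in the frame of track between 0.007 and 0.013 m and y of block1 in the frame of track between -0.004 and 0.004 m and z of block2 in the frame of track between 0.007 and 0.013 m and y of block2 in the frame of track between -0.004 and 0.004 m and z of block3 in the frame of track between 0.007 and 0.013 m and y of block3 in the frame of track between -0.004 and 0.004 m and z of block4 in the frame of track between 0.007 and 0.013 m and y of block4 in the frame of track between -0.004 and 0.004 m), for 0.3 s.
2. the trigger button is pressed down (value of joint trigger above 0.0045 m), for 0.05 s.
At the end, for the whole second after the job is handed in: All four blocks stand in the track's channel, flat on its floor and at rest, each within 3 mm of its place in a closed row against the end stop; the trigger button has been pressed (at least 4.5 of its 6 mm) after that and is up again (all of step 1 and linear speed of each of block1, block2, block3, block4 below 0.01 m/s and value of joint trigger below 0.0015 m); the robot touches nothing.
It fails at once if a block of the row was lifted or ridden up (more than 6 mm above the channel floor) (z of any of block1, block2, block3, block4 in the frame of track above 0.016 m).
It fails at once if a block of the row left the channel sideways or fell out of its end (y of any of block1, block2, block3, block4 in the frame of track above 0.012 m or y of any of block1, block2, block3, block4 in the frame of track below -0.012 m or z of any of block1, block2, block3, block4 in the frame of track below 0.004 m).
It fails at once if the row came apart: a gap of more than 10 mm opened between neighbours (distance between block1 and block2 above 0.046 m or distance between block2 and block3 above 0.046 m or distance between block3 and block4 above 0.046 m).
It fails at once if the trigger was pressed before the row was home (value of joint trigger above 0.003 m and not (x of block1 in the frame of track above 0.149 m and x of block2 in the frame of track above 0.113 m and x of block3 in the frame of track above 0.077 m and x of block4 in the frame of track above 0.041 m)).
It fails at once if something else on the bench was moved by more than 15 mm (distance of any of spare, lens, extring, driver, calplate, mug, jar from where it was at the start of the episode above 0.015 m).
It also fails if it takes over 45 s, if anything falls off the work surface, if the arm or the gripper's body presses on something with over 40 N, if the wrist force passes 120 N, or if a joint passes its speed limit or range.

## Robot

A 6-joint arm with a two-finger parallel gripper is mounted at the origin on the work surface. World frame = base frame: x ahead of the robot, y to its left, z up, the work surface at z = 0. Lengths are in m, angles in rad, forces in N, time in s.
With the tool pointing down it reaches from about 0.275 to 0.75 m from the base axis. Payload 10.2 kg.
Tool frame: the origin (TCP) lies midway between the tips of the shut fingers; the grasp point (between the pads) lies 19 mm behind it; z points along the fingers, y is the line along which they close (so a half turn about z gives the same grasp; the last joint's range is limited). The gripper opens to 88 mm and grips with 3 to 60 N. Pads are 18 mm wide; open, the fingers measure 123 mm over their backs; the gripper's body (75 mm by 187 mm) begins 45 mm behind the grasp point.
Start: joints at [1.016, 0.313, 1.498, -0, 1.331, -0.223], TCP at [0.171, 0.496, 0.239] pointing down, gripper open.
Joint ranges: [-2.94, 2.94], [-0.97, 2.17], [0.19, 2.56], [-1.23, 4.37], [0.02, 3.11], [-2.88, 2.88]. Speed limits (rad/s): [2.39, 2.39, 3.01, 3.14, 3.14, 3.14].

## Interface

Orientations are given as a unit quaternion [x, y, z, w].
In Python, from plant import bot, imaging, finish_job gives the robot as it stands. The module is installed in compiled form; this text tells all that it offers.
- The arm moves only by the shell command python3 -m crank 'ROWS' [FORCE]. ROWS is JSON, a list of rows, each a list of 7 numbers: the shift along the tool's x, y, z in units of 0.5 m (1.0 is 0.5 m), then the turn, a rotation vector about the tool's x, y, z in units of 90 degrees (1.0 is 90 degrees), then the closure, from -1 (fully open) to 1 (shut), so that 0 is half open. A call has 1 to 8 rows; each row is the pose to reach, as a shift and turn from the pose commanded when the call began, along the tool's axes at that moment; what a row does not reach only later rows make up. A row lasts 1/12 s, in which the tool goes at most 41.7 mm and 7.16 degrees, less where a joint would pass 70% of its speed; a pose out of reach is approached as far as the arm can. A call with a number of a shift or a turn outside -1 to 1 is refused whole. A call with a gripper value outside its range is refused whole. The fingers move at their own pace and stop on an object; FORCE is the grip in N (left out, the last holds). Time passes only in rows, so rows that repeat a pose let the fingers close. It gives the time, the measured TCP pose, the force, the opening and the grip force at its end, in the units of the state.
- bot.state(): the state, without advancing time (a new reading comes with each control period).
- imaging.read_camera(name): name is "scene" or "top"; returns (picture, depth): 384x512x3 uint8, red, green, blue; 384x512 float32, m along the optical axis (not along the pixel's ray), 0 where there is no reading.
- imaging.camera_params(name): a dict with "fx", "fy", "cx", "cy" (pixels), "pose" (4x4, takes a point from camera to world coordinates). Camera axes: x right, y down, z forward; pixel columns grow to the right and rows downward; lengths in m; the calibration is good to about 2 mm. A picture is of the moment at which its call begins. camera_params takes no time and is no camera call.
- finish_job(): hands the job in; it is judged then, once.
The state is a dict: "time_s": time; "q": joint angles; "qd": joint speeds; "effort": joint torques, N m; "tcp_pos": TCP position; "ee_rot": TCP orientation; "contact_force": force on the tool from outside, world axes, zero at the start; "moment": the same for the moment, N m; "opening": finger opening in m; "grasp_force": force on a finger pad.
Only numpy, scipy, OpenCV 4.12 (cv2) and the standard library are available. Lean on these libraries where they do the work, as an engineer would, in place of code of your own. Each camera call takes 0.05 s, during which the arm holds its last target. There are 200 camera calls.

## Working session

There is one attempt and no reset: what is moved stays moved. The work goes in short steps, Python scripts to look and compute and a shell command to move; the robot and the scene stay as the last step left them, time stands still between calls to the robot, and variables do not carry over. Pictures are saved under pics/ and viewed, at most 10 in all, crops included, and the job is handed in when it is done.

```bash
mkdir -p pics; python3 - <<'E'
from plant import bot, imaging
import cv2, numpy as np
for n in("top","scene"):
    p,d=imaging.read_camera(n); np.savez(f"{n}0.npz",p=p,d=d)
    cv2.imwrite(f"pics/{n}0.png",p[:,:,::-1])
    c=imaging.camera_params(n); print(n,c["fx"],c["cx"],c["cy"],np.round(c["pose"],3).tolist())
s=bot.state();print(s["tcp_pos"],s["ee_rot"],s["opening"],s["time_s"])
E
```

```text
top 421.21092135693056 249.7564000627824 192.23146023636625 [[0.004, -0.982, 0.189, 0.335], [-1.0, -0.004, -0.001, -0.007], [0.002, -0.189, -0.982, 1.068], [0.0, 0.0, 0.0, 1.0]]
scene 423.4773093028387 257.16665317795633 198.61740188447592 [[0.352, 0.589, -0.728, 1.385], [0.936, -0.23, 0.266, -0.305], [-0.011, -0.775, -0.632, 0.809], [0.0, 0.0, 0.0, 1.0]]
[0.17093156 0.4961887  0.23824436] [ 1.65132385e-01  9.86271268e-01 -4.95923079e-04 -1.85915551e-04] 0.08802830013927383 0.1
```

View pics/top0.png

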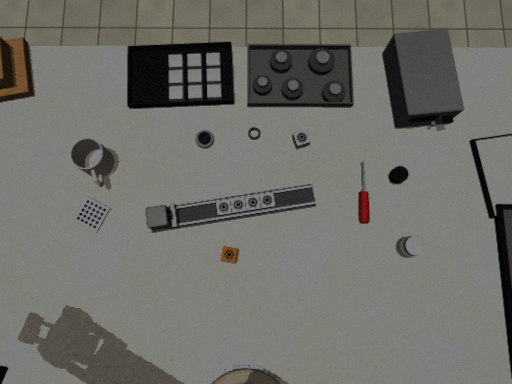

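View pics/scene0.png

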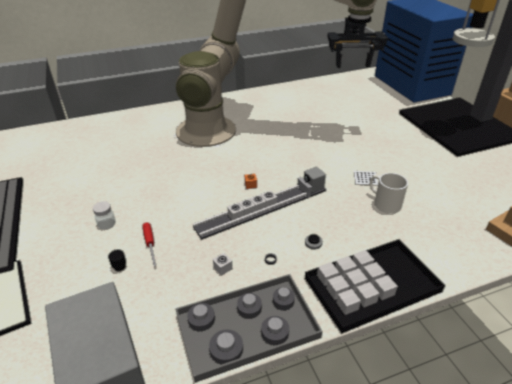

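Top view: track runs from its open end at (315,195) to the stop and reader at (150–175,215). Bearings are at about (223,207), (238,205), (252,202) and (267,200). The trigger is at (205,138), the extension ring at (254,133), the spare at (301,139) and the orange look-alike at (229,254).

```bash
cat > h.py <<'E'
import numpy as np, cv2
from plant import imaging
def cloud(n,d):
    c=imaging.camera_params(n); v,u=np.mgrid[:384,:512]
    P=np.stack([(u-c["cx"])/c["fx"]*d,(v-c["cy"])/c["fy"]*d,d],-1)
    T=np.array(c["pose"]); return P@T[:3,:3].T+T[:3,3]
E
python3 - <<'E'
from h import *
z=np.load("top0.npz"); W=cloud("top",z["d"]); p=z["p"]
for n,(u,v) in dict(b1=(223,207),b2=(238,205),b3=(252,202),b4=(267,200),trig=(205,138),spare=(301,139),bench=(300,250)).items():
    print(n,np.round(np.median(W[v-1:v+2,u-1:u+2].reshape(-1,3),0),4))
def rect(name,u0,u1,v0,v1,lo,hi):
    w=W[v0:v1,u0:u1].reshape(-1,3); w=w[(w[:,2]>lo)&(w[:,2]<hi)]
    r=cv2.minAreaRect((w[:,:2]*1000).astype(np.float32)); print(name,len(w),r,np.round(np.median(w,0),4),np.round(w.mean(0),4))
rect("track",140,322,180,236,.006,.09)
rect("blocks",205,285,185,222,.030,.06)
rect("stop+reader",140,182,195,236,.03,.09)
rect("reader",140,182,195,236,.053,.09)
rect("trig",190,220,125,152,.017,.04)
rect("house",190,220,125,152,.007,.04)
c=p[110:260,135:335]; cv2.imwrite("pics/c.png",cv2.resize(c[:,:,::-1],None,fx=4,fy=4,interpolation=cv2.INTER_CUBIC))
E
```

```text
b1 [0.4947 0.0572 0.0453]
b2 [0.4998 0.0203 0.0454]
b3 [ 0.5074 -0.014   0.0447]
b4 [ 0.5126 -0.051   0.0453]
trig [0.6788 0.1082 0.0223]
spare [ 0.6728 -0.1391  0.0346]
bench [ 0.3931 -0.1359 -0.0013]
track 3843 ((512.0167236328125, 32.31060791015625), (119.55892944335938, 427.3146057128906), 4.073184490203857) [0.4949 0.0443 0.0184] [0.4954 0.0426 0.0271]
blocks 872 ((504.2651672363281, 3.648101806640625), (36.440643310546875, 144.5501251220703), 9.597831726074219) [0.5031 0.0033 0.0427] [0.5035 0.0037 0.0425]
stop+reader 644 ((470.3514404296875, 208.2766571044922), (58.30455017089844, 68.2717056274414), 9.605048179626465) [0.469  0.2064 0.0632] [0.4689 0.2066 0.0582]
reader 478 ((469.8111267089844, 212.53793334960938), (50.005638122558594, 59.2901611328125), 10.51758098602295) [0.4691 0.214  0.0643] [0.4686 0.2138 0.0639]
trig 112 ((681.0557861328125, 111.85682678222656), (28.912691116333008, 29.367979049682617), 64.233642578125) [0.6801 0.1112 0.0214] [0.6805 0.112  0.0214]
house 248 ((680.974853515625, 111.48538208007812), (46.36269760131836, 45.58001708984375), 14.708319664001465) [0.6784 0.1109 0.0141] [0.679  0.1113 0.0159]
```

View pics/c.png

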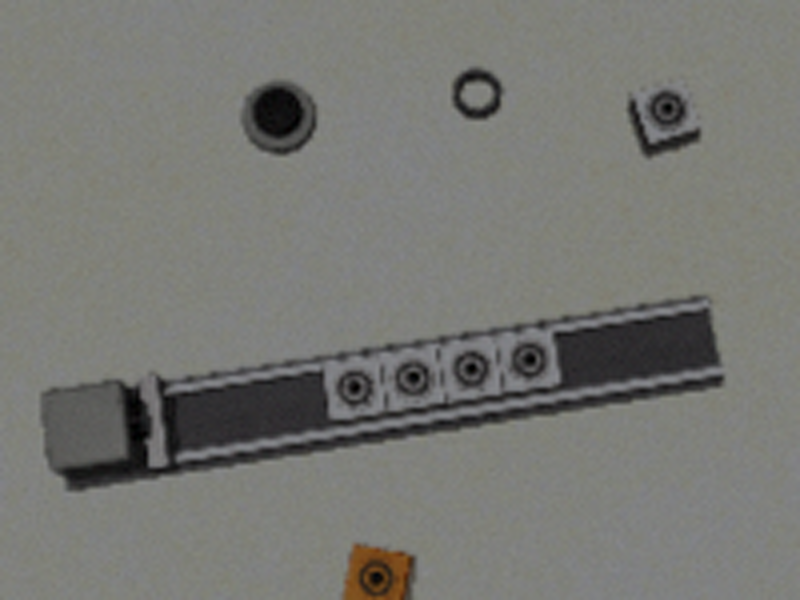

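The row is touching and about 100 mm short of home. The track points along (-0.167, 0.986). First transit is half way, turning the tool to the track and shutting the fingers.

```bash
cat >> h.py <<'E'
from scipy.spatial.transform import Rotation as R
from plant import bot
def go(*targets):
    s=bot.state(); r=R.from_quat(s["ee_rot"]); m=r.as_matrix(); print("t",s["time_s"],"tcp",np.round(s["tcp_pos"],4),"F",np.round(s["contact_force"],1),"open",s["opening"])
    ty=np.array([-.167,.986,0]); ty/=np.linalg.norm(ty); D=np.column_stack([np.cross(ty,[0,0,-1]),ty,[0,0,-1]])
    rv=(r.inv()*R.from_matrix(D)).as_rotvec()/(np.pi/2)
    for t in targets: print("row",np.round(m.T@(np.array(t)-s["tcp_pos"])/.5,4),np.round(rv,4))
E
python3 -m crank '[[-0.53,-0.45,0,0,0,-0.318,1],[-0.53,-0.45,0,0,0,-0.318,1],[-0.53,-0.45,0,0,0,-0.318,1],[-0.53,-0.45,0,0,0,-0.318,1],[-0.53,-0.45,0,0,0,-0.318,1],[-0.53,-0.45,0,0,0,-0.318,1],[-0.53,-0.45,0,0,0,-0.318,1],[-0.53,-0.45,0,0,0,-0.318,1]]' 20
python3 -c "
from h import *
go([.522,-.105,.12],[.522,-.105,.028])"
```

```text
time_s: 0.77
tcp_pos: [0.331, 0.2254, 0.2387]
ee_rot: [-0.084, 0.996, 0.0, -0.0]
contact_force: [1.0, 0.6, 0.4]
opening: 0.0367
grasp_force: 0.0
t 0.7667 tcp [0.331  0.2254 0.2387] F [1.  0.6 0.4] open 0.036733988967929614
row [-0.266  -0.7153  0.2374] [ 0.     -0.      0.0002]
row [-0.266  -0.7153  0.4214] [ 0.     -0.      0.0002]
```

```bash
python3 -m crank '[[-0.266,-0.715,0.15,0,0,0,1],[-0.266,-0.715,0.15,0,0,0,1],[-0.266,-0.715,0.15,0,0,0,1],[-0.266,-0.715,0.15,0,0,0,1],[-0.266,-0.715,0.15,0,0,0,1],[-0.266,-0.715,0.15,0,0,0,1],[-0.266,-0.715,0.15,0,0,0,1],[-0.266,-0.715,0.15,0,0,0,1]]'
python3 -c "
from h import *
go([.522,-.105,.12],[.522,-.105,.028])"
```

```text
time_s: 1.43
tcp_pos: [0.4948, -0.0581, 0.1738]
ee_rot: [-0.084, 0.997, 0.0, -0.0]
contact_force: [1.2, 0.8, 0.8]
opening: 0.0001
grasp_force: 0.0
t 1.4333 tcp [ 0.4948 -0.0581  0.1738] F [1.2 0.8 0.8] open 0.00010748723657135487
row [-0.038  -0.1016  0.1076] [ 0.0002 -0.0002 -0.0004]
row [-0.0381 -0.1017  0.2916] [ 0.0002 -0.0002 -0.0004]
```

```bash
python3 -m crank '[[-0.038,-0.102,0.108,0,0,0,1],[-0.038,-0.102,0.108,0,0,0,1],[-0.038,-0.102,0.108,0,0,0,1],[-0.038,-0.102,0.2,0,0,0,1],[-0.038,-0.102,0.2,0,0,0,1],[-0.038,-0.102,0.2,0,0,0,1],[-0.038,-0.102,0.2,0,0,0,1]]'
python3 - <<'E'
from h import *
go([.522,-.105,.028])
for n in("top","scene"):
    p,d=imaging.read_camera(n); np.savez(f"{n}1.npz",p=p,d=d)
    q=p[150:250,160:360] if n=="top" else p[130:280,180:380]
    cv2.imwrite(f"pics/{n}1.png",cv2.resize(q[:,:,::-1],None,fx=4,fy=4,interpolation=cv2.INTER_CUBIC))
E
```

```text
time_s: 2.02
tcp_pos: [0.5219, -0.1028, 0.0759]
ee_rot: [-0.084, 0.996, -0.0, 0.0]
contact_force: [0.9, -0.0, 0.5]
opening: 0.0005
grasp_force: 0.0
t 2.0167 tcp [ 0.5219 -0.1028  0.0759] F [ 0.9 -0.   0.5] open 0.0004589206812193855
row [ 0.0006 -0.0044  0.0958] [-0.0003  0.0005  0.0004]
```

View pics/scene1.png

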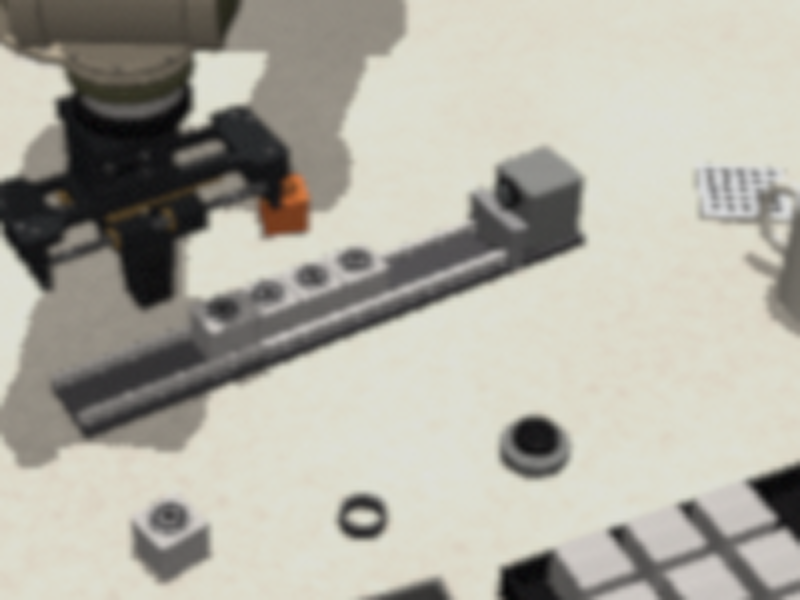

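The shut fingertips (150,300) are behind the last block (200,330) and clear of it, and the row is intact. I'll lower them to about 25 mm.

```bash
python3 -m crank '[[0,-0.004,0.05,0,0,0,1],[0,-0.004,0.08,0,0,0,1],[0,-0.004,0.1,0,0,0,1],[0,-0.004,0.1,0,0,0,1],[0,-0.004,0.1,0,0,0,1]]'
python3 - <<'E'
from h import *
go([.522,-.105,.025])
z=np.load("top1.npz"); W=cloud("top",z["d"])
E
```

```text
time_s: 2.53
tcp_pos: [0.5223, -0.1051, 0.0253]
ee_rot: [-0.084, 0.996, -0.0, 0.0]
contact_force: [-0.6, 0.5, 0.7]
opening: 0.0003
grasp_force: 0.0
t 2.5333 tcp [ 0.5223 -0.1051  0.0253] F [-0.6  0.5  0.7] open 0.00031781338364119196
row [0.0006 0.0003 0.0007] [-0.0003  0.0005  0.0001]
```

```bash
python3 -m crank '[[0,0.006,0,0,0,0,1],[0,0.012,0,0,0,0,1],[0,0.018,0,0,0,0,1],[0,0.024,0,0,0,0,1],[0,0.03,0,0,0,0,1],[0,0.036,0,0,0,0,1],[0,0.042,0,0,0,0,1],[0,0.048,0,0,0,0,1]]'
python3 -m crank '[[0,0.006,0,0,0,0,1],[0,0.012,0,0,0,0,1],[0,0.018,0,0,0,0,1],[0,0.024,0,0,0,0,1],[0,0.03,0,0,0,0,1],[0,0.036,0,0,0,0,1],[0,0.042,0,0,0,0,1],[0,0.048,0,0,0,0,1]]'
python3 - <<'E'
from h import *
go([.522,-.105,.025])
p,d=imaging.read_camera("scene"); q=p[130:280,180:380]
cv2.imwrite("pics/s2.png",cv2.resize(q[:,:,::-1],None,fx=4,fy=4,interpolation=cv2.INTER_CUBIC))
E
```

```text
time_s: 3.2
tcp_pos: [0.5181, -0.0814, 0.0245]
ee_rot: [-0.084, 0.996, -0.0, 0.0]
contact_force: [-0.0, -3.8, -0.2]
opening: 0.0005
grasp_force: 1.8
time_s: 3.87
tcp_pos: [0.5139, -0.0575, 0.0245]
ee_rot: [-0.084, 0.996, -0.0, 0.0]
contact_force: [1.1, -4.2, -0.2]
opening: 0.0011
grasp_force: 2.0
t 3.8667 tcp [ 0.5139 -0.0575  0.0245] F [ 1.1 -4.2 -0.2] open 0.0010708418330280993
row [-0.0001 -0.0963 -0.001 ] [-0.0001  0.0001 -0.    ]
```

View pics/s2.png

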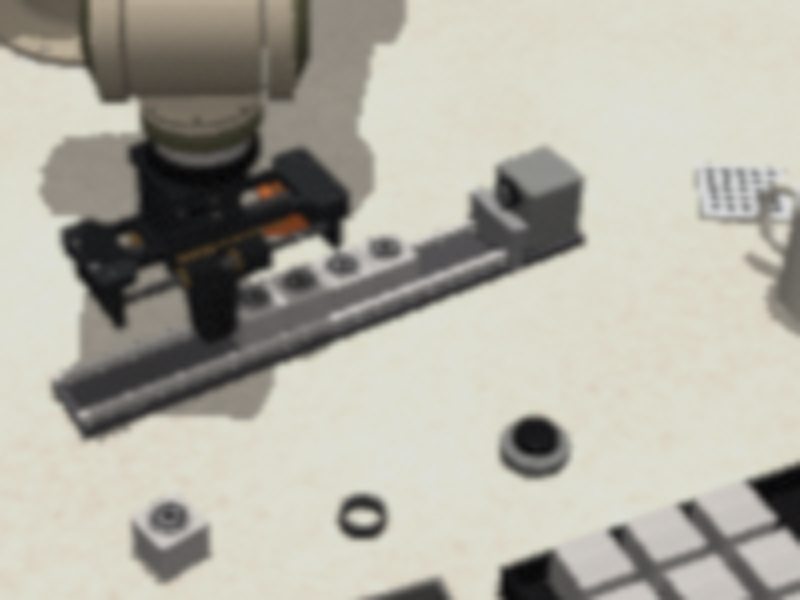

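The fingers bear on the last block (220,320), and the row slides as one train at about 4 N. I estimate 72 mm still to go.

```bash
for i in 1; do python3 -m crank '[[0,0.006,0,0,0,0,1],[0,0.012,0,0,0,0,1],[0,0.018,0,0,0,0,1],[0,0.024,0,0,0,0,1],[0,0.03,0,0,0,0,1],[0,0.036,0,0,0,0,1],[0,0.042,0,0,0,0,1],[0,0.048,0,0,0,0,1]]'; done
python3 -m crank '[[0,0.006,0,0,0,0,1],[0,0.012,0,0,0,0,1],[0,0.018,0,0,0,0,1],[0,0.024,0,0,0,0,1],[0,0.03,0,0,0,0,1],[0,0.036,0,0,0,0,1],[0,0.042,0,0,0,0,1],[0,0.048,0,0,0,0,1]]'
python3 -m crank '[[0,0.006,0,0,0,0,1],[0,0.012,0,0,0,0,1],[0,0.018,0,0,0,0,1],[0,0.024,0,0,0,0,1],[0,0.028,0,0,0,0,1]]'
```

```text
time_s: 4.58
tcp_pos: [0.5099, -0.0338, 0.0245]
ee_rot: [-0.084, 0.996, -0.0, 0.0]
contact_force: [0.5, -5.4, 0.4]
opening: 0.0009
grasp_force: 2.2
time_s: 5.25
tcp_pos: [0.5058, -0.0101, 0.0244]
ee_rot: [-0.084, 0.996, -0.0, -0.0]
contact_force: [1.2, -4.5, 1.3]
opening: 0.0004
grasp_force: 2.4
time_s: 5.67
tcp_pos: [0.5035, 0.0037, 0.0244]
ee_rot: [-0.084, 0.996, 0.0, -0.0]
contact_force: [0.3, -3.9, 1.6]
opening: 0.0005
grasp_force: 2.4
```

About 10 mm left; now going slowly in 2 mm and then 1 mm steps, watching the force.

```bash
python3 -m crank '[[0,0.003,0,0,0,0,1],[0,0.006,0,0,0,0,1],[0,0.009,0,0,0,0,1],[0,0.012,0,0,0,0,1]]'
python3 -m crank '[[0,0.002,0,0,0,0,1],[0,0.004,0,0,0,0,1],[0,0.004,0,0,0,0,1]]'
```

```text
time_s: 6.0
tcp_pos: [0.5026, 0.0094, 0.0244]
ee_rot: [-0.084, 0.996, -0.0, 0.0]
contact_force: [0.2, -5.3, 1.5]
opening: 0.0005
grasp_force: 2.4
time_s: 6.25
tcp_pos: [0.5022, 0.0115, 0.0244]
ee_rot: [-0.084, 0.996, 0.0, -0.0]
contact_force: [0.8, -2.6, 0.6]
opening: 0.0006
grasp_force: 1.7
```

```bash
python3 -m crank '[[0,0.002,0,0,0,0,1],[0,0.004,0,0,0,0,1],[0,0.004,0,0,0,0,1]]'
```

```text
time_s: 6.5
tcp_pos: [0.5018, 0.0134, 0.0244]
ee_rot: [-0.084, 0.996, 0.0, -0.0]
contact_force: [1.0, -3.3, 2.8]
opening: 0.0005
grasp_force: 1.9
```

```bash
python3 -m crank '[[0,0.002,0,0,0,0,1],[0,0.004,0,0,0,0,1],[0,0.004,0,0,0,0,1]]'
```

```text
time_s: 6.75
tcp_pos: [0.5015, 0.0154, 0.0244]
ee_rot: [-0.084, 0.996, 0.0, -0.0]
contact_force: [1.3, -3.6, 1.9]
opening: 0.0003
grasp_force: 1.9
```

```bash
python3 - <<'E'
from h import *
go([.5,0,.025])
p,d=imaging.read_camera("scene"); q=p[150:250,230:350]
cv2.imwrite("pics/s3.png",cv2.resize(q[:,:,::-1],None,fx=6,fy=6,interpolation=cv2.INTER_CUBIC))
E
```

```text
t 6.75 tcp [0.5015 0.0154 0.0244] F [ 1.3 -3.6  1.9] open 0.00030273375819664145
row [ 0.0081 -0.0298 -0.0011] [ 0. -0. -0.]
```

View pics/s3.png

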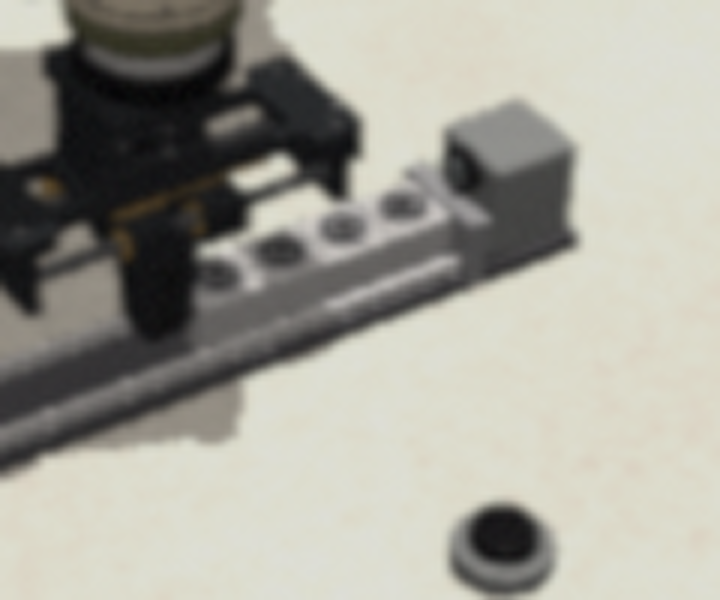

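Block 1 (410,205) is nearly at the stop plate (450,220), with a few mm left. Continuing in small steps until the force rises.

```bash
python3 -m crank '[[0,0.002,0,0,0,0,1],[0,0.004,0,0,0,0,1],[0,0.004,0,0,0,0,1]]'
```

```text
time_s: 7.05
tcp_pos: [0.5012, 0.0173, 0.0244]
ee_rot: [-0.084, 0.996, 0.0, -0.0]
contact_force: [1.0, -3.7, 2.2]
opening: 0.0004
grasp_force: 1.9
```

```bash
python3 -m crank '[[0,0.002,0,0,0,0,1],[0,0.004,0,0,0,0,1],[0,0.004,0,0,0,0,1]]'
```

```text
time_s: 7.3
tcp_pos: [0.5014, 0.0177, 0.0246]
ee_rot: [-0.084, 0.996, -0.001, 0.0]
contact_force: [0.4, -15.6, 1.1]
opening: 0.0004
grasp_force: 7.7
```

```bash
python3 -m crank '[[0,0.002,0,0,0,0,1],[0,0.004,0,0,0,0,1],[0,0.004,0,0,0,0,1]]'
```

```text
time_s: 7.55
tcp_pos: [0.5019, 0.018, 0.025]
ee_rot: [-0.084, 0.996, -0.003, 0.001]
contact_force: [1.9, -27.6, 1.0]
opening: 0.0006
grasp_force: 13.6
```

The force went from 4 N to 28 N with no further travel, so the row is home. Backing off and lifting.

```bash
python3 -m crank '[[0,-0.004,0,0,0,0,1],[0,-0.008,0,0,0,0,1],[0,-0.03,0,0,0,0,1],[0,-0.08,0,0,0,0,1],[0,-0.08,-0.08,0,0,0,1],[0,-0.08,-0.16,0,0,0,1],[0,-0.08,-0.2,0,0,0,1],[0,-0.08,-0.2,0,0,0,1]]'
python3 - <<'E'
from h import *
go([.681,.1115,.11],[.681,.1115,.03])
for n in ("scene","top"):
    p,d=imaging.read_camera(n); W=cloud(n,d)
    if n=="scene":
        q=p[150:250,230:350]; cv2.imwrite("pics/s4.png",cv2.resize(q[:,:,::-1],None,fx=6,fy=6,interpolation=cv2.INTER_CUBIC))
        w=W[210:280,290:340].reshape(-1,3); w=w[(w[:,2]>.017)&(w[:,2]<.04)]; w=w[np.hypot(w[:,0]-.681,w[:,1]-.1115)<.04]
        print(len(w),cv2.minAreaRect((w[:,:2]*1000).astype(np.float32)),w.mean(0))
E
```

```text
time_s: 8.22
tcp_pos: [0.509, -0.0188, 0.1284]
ee_rot: [-0.084, 0.996, -0.001, 0.003]
contact_force: [0.6, -0.0, 0.0]
opening: 0.0003
grasp_force: 0.0
t 8.2167 tcp [ 0.509  -0.0188  0.1284] F [ 0.6 -0.   0. ] open 0.0003183399484542454
row [-0.3826  0.1996  0.0389] [-0.0015  0.0041  0.    ]
row [-0.3815  0.2     0.1989] [-0.0015  0.0041  0.    ]
87 ((684.6881713867188, 108.29069519042969), (28.977407455444336, 29.93002700805664), 64.69104766845703) [0.6855725  0.10881189 0.02125161]
```

View pics/s4.png

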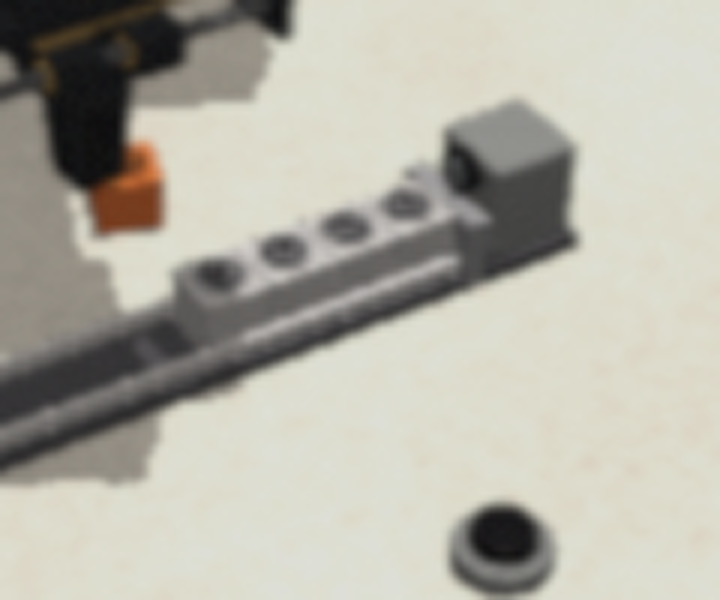

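The row is closed against the stop plate (440,215) with no gaps, standing flat. Now moving above the trigger at (0.683, 0.110).

```bash
python3 -m crank '[[-0.385,0.196,0.039,0,0.004,0,1],[-0.385,0.196,0.039,0,0.004,0,1],[-0.385,0.196,0.039,0,0.004,0,1],[-0.385,0.196,0.039,0,0.004,0,1],[-0.385,0.196,0.039,0,0.004,0,1],[-0.385,0.196,0.039,0,0.004,0,1],[-0.385,0.196,0.039,0,0.004,0,1],[-0.385,0.196,0.039,0,0.004,0,1]]'
python3 -c "
from h import *
go([.683,.110,.03],[.683,.110,.015])"
```

```text
time_s: 8.98
tcp_pos: [0.6796, 0.1104, 0.1025]
ee_rot: [-0.084, 0.996, -0.0, -0.005]
contact_force: [0.4, -1.0, 0.3]
opening: 0.0004
grasp_force: 0.0
t 8.9833 tcp [0.6796 0.1104 0.1025] F [ 0.4 -1.   0.3] open 0.0004455912793320469
row [-0.0081 -0.002   0.1448] [ 0.0004 -0.0065  0.0004]
row [-0.0084 -0.002   0.1748] [ 0.0004 -0.0065  0.0004]
```

```bash
python3 -m crank '[[-0.008,-0.002,0.06,0,-0.006,0,1],[-0.008,-0.002,0.12,0,-0.006,0,1],[-0.008,-0.002,0.145,0,-0.006,0,1],[-0.008,-0.002,0.145,0,-0.006,0,1],[-0.008,-0.002,0.145,0,-0.006,0,1]]'
python3 -c "
from h import *
go([.683,.110,.015])"
```

```text
time_s: 9.4
tcp_pos: [0.6841, 0.1094, 0.033]
ee_rot: [-0.083, 0.997, 0.0, 0.001]
contact_force: [0.6, -0.0, 0.4]
opening: 0.0007
grasp_force: 0.0
t 9.4 tcp [0.6841 0.1094 0.033 ] F [ 0.6 -0.   0.4] open 0.0006965772687898344
row [0.002  0.0015 0.036 ] [ 0.      0.0017 -0.0004]
```

```bash
python3 -m crank '[[0,0,0.01,0,0,0,1],[0,0,0.02,0,0,0,1],[0,0,0.027,0,0,0,1],[0,0,0.032,0,0,0,1],[0,0,0.036,0,0,0,1],[0,0,0.036,0,0,0,1],[0,0,0.036,0,0,0,1]]'
```

```text
time_s: 9.98
tcp_pos: [0.685, 0.1099, 0.0164]
ee_rot: [-0.084, 0.996, -0.0, 0.003]
contact_force: [-3.2, -0.3, 10.8]
opening: 0.0005
grasp_force: 5.7
```

10.8 N with the tip at 16.4 mm, so the button is fully down. Releasing.

```bash
python3 -m crank '[[0,0,0,0,0,0,1],[0,0,-0.04,0,0,0,1],[0,0,-0.1,0,0,0,1],[0,0,-0.18,0,0,0,1],[0,0,-0.25,0,0,0,1],[0,0,-0.25,0,0,0,1],[0,0,-0.25,0,0,0,1],[0,0,-0.25,0,0,0,1]]'
python3 - <<'E'
from h import *
go([.6,.1,.2])
p,d=imaging.read_camera("scene"); q=p[130:280,180:380]
cv2.imwrite("pics/s5.png",cv2.resize(q[:,:,::-1],None,fx=4,fy=4,interpolation=cv2.INTER_CUBIC))
E
```

```text
time_s: 10.65
tcp_pos: [0.6835, 0.11, 0.1383]
ee_rot: [-0.084, 0.996, 0.0, 0.001]
contact_force: [-0.7, -0.3, -0.1]
opening: 0.0002
grasp_force: 0.0
t 10.65 tcp [0.6835 0.11   0.1383] F [-0.7 -0.3 -0.1] open 0.00020024573077599895
row [ 0.1678  0.0081 -0.1236] [ 0.0002  0.0009 -0.    ]
```

View pics/s5.png

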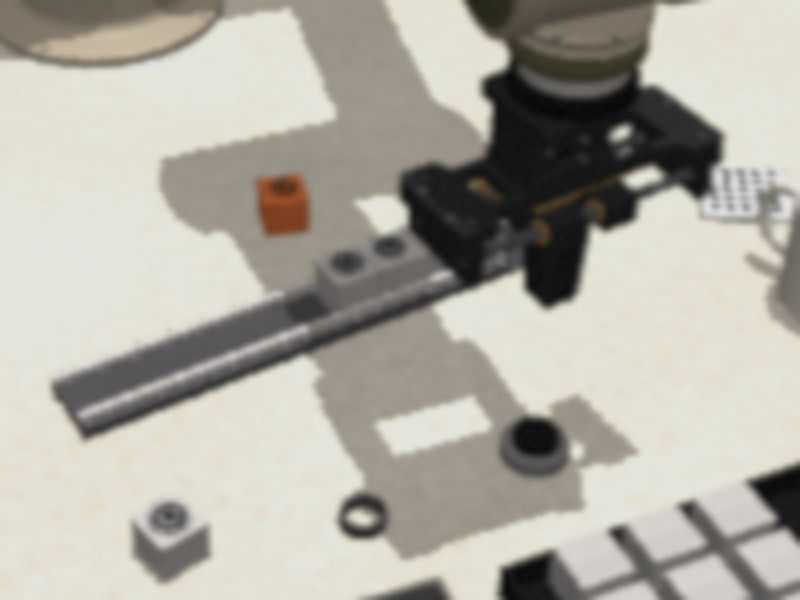

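The gripper is clear above the bench, and the button (535,440) is up again. The visible blocks (345–390, 245–260) and the other items are where they were. Handing in.

```bash
python3 -c "
from plant import finish_job
print(finish_job())"
```

```text
the job is handed in; nothing more can be done
None
```

I pushed the four-block row home against the end stop as one train, then pressed the trigger right down and let it up, and handed the job in at about 11 s; no verdict was returned.

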